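Fit and lock the keyed filter cell in the measuring head

ROBOT

A 6-joint arm with a two-finger parallel gripper is mounted at the origin on a cart in front of the work surface, level with it; the furniture and walls round the work are solid. World frame = base frame: x ahead of the robot, y to its left, z up, the work surface at z = 0. Lengths are in m, angles in rad, forces in N, time in s.
With the tool pointing down it reaches from about 0.325 to 0.85 m from the base axis. Payload 4.4 kg.
Tool frame: the origin (TCP) lies at the very end of the fingers, on their centre line; the grasp point (between the pads) lies behind it (grasp_offset is the z of the grasp point in the tool frame, in m); z points along the fingers, x is the direction in which the jaws open and shut, and the axes are right-handed (so a half turn about z gives the same grasp; the last joint's range is limited). The gripper opens to 94 mm and grips with 3 to 60 N. Pads are 16 mm wide; open, the fingers measure 119 mm over their backs; the gripper's body (75 mm by 177 mm) begins 78 mm behind the grasp point.
Start: joints at [1.19, 0.207, 1.542, -0, 1.393, -0.15], TCP at [0.132, 0.56, 0.205] pointing down, gripper open.
Joint ranges: [-2.73, 2.73], [-0.86, 2.22], [0.23, 2.46], [-1.11, 4.25], [0.08, 2.63], [-2.82, 2.82]. Speed limits (rad/s): [2.79, 2.79, 3.14, 3.14, 3.14, 3.14].

INTERFACE

Orientations are given as a unit quaternion [w, x, y, z].
In Python, from rig import movep, line_to, move_joints, grip, sleep, solve_ik, state, grab_frame, camera_model, IKError, finish_job, look_for, outline_of, landmark_of, grasp_offset gives the robot as it stands. Calls block until the motion is done:
- movep(position, orientation): joint-space move of the TCP to a pose.
- line_to(position, rot=None, velocity=0.15, threshold=None): straight line of the TCP; rot=None keeps the orientation; velocity is the mean speed in m/s. With threshold (N) it stops when the force on the tool has changed by that much, and returns True; else False.
- move_joints(angles): joint-space move.
- grip(opening, grasp_force=None): finger opening in m; grasp_force is the grip in N (None keeps the last); returns when the fingers have stopped.
- sleep(seconds).
- solve_ik(position, orientation): joint angles nearest the present ones, or None.
- state(): the state.
- grab_frame(name): name is "scene" or "side" or "wrist"; returns the picture (400x640x3 uint8, red, green, blue); there is no depth.
- camera_model(name): a dict with "fx", "fy", "cx", "cy" (pixels), "eye" and "rotation" of the camera in the world; the wrist camera has in their place "mount" (4x4, takes a point from camera to tool coordinates, whose origin is the TCP and whose axes are the tool frame's). Camera axes: x right, y down, z forward; pixel columns grow to the right and rows downward; lengths in m; the calibration is good to about 2 mm. The wrist camera is an equidistant fisheye: a pixel r from the principal point sees the ray r / f radians off the axis. A picture is of the moment at which its call begins: read the wrist's pose just before it. camera_model takes no time and is no camera call.
A pose or a line that the arm cannot do raises IKError and nothing moves.
- finish_job(): hands the job in, once; it reports no verdict.
Trained networks look in the newest picture that a camera, given by its name, has taken for a name from the list of things; names that differ only in an ending like _2 or _b are one class to them, and where a whole thing is asked for, a point or a joint stands for the part that bears it (a point fixed in the world has none). Each returns a list of dicts, best first, with "p" (0 to 1); they miss things now and then, are a little off and sometimes report something else, mostly with a low value. They report only what shows in the picture. A call takes as long as a camera call. They do not tell look-alikes from the thing itself.
- look_for(target, camera): "rect" ([centre column, centre row, width, height] in pixels, round what is visible of it).
- outline_of(target, camera): "region" (400x640 bool, what is visible of it) and "rect" ([centre column, centre row, width, height] in pixels, round what is visible of it).
- landmark_of(target, camera): "at" ([column, row] in pixels: a listed point, or the origin of a listed thing).
The state is a dict: "clock": time; "qpos": joint angles; "joint_velocities": joint speeds; "effort": joint torques, N m; "ee_pos": TCP position; "tool_rot": TCP orientation; "force": force on the tool from outside, world axes, zero at the start; "moment": the same for the moment, N m; "finger_gap": finger opening in m.
Only numpy, scipy, OpenCV 4.12 (cv2) and the standard library are available. Lean on these libraries where they do the work, as an engineer would, in place of code of your own. Each camera call takes 0.05 s, during which the arm holds its last target.

TASK

Fit the small filter cell into the mouth of the measuring head, turning it until its side key drops through the slot and the cell is fully home, without forcing it. Then turn the slim steel locking ring, which lies between the dark upper collar and the wider shoulder ring, counterclockwise (seen from above) until its tab stands directly over the fixed index, and let go. Never let the gripper touch either of those two neighbouring rings, and leave both jars and the slotted weight standing where they are.

Things in the scene. Friction and masses are not known exactly. Their poses are not given: they have to be found in the camera images.
- measuring_head: Fixed upright head, 96 mm high: 90x90x12 mm base plate, round finned barrel. Origin: centre of its underside, on the barrel's axis; z up; front is -x. From below: shoulder ring, locking ring, upper collar. A 32 mm bore opens at the top (height 96), floor at height 66. An 11 mm wide slot cuts the wall of collar and inner sleeve at the front (-x), from the top down to height 74.
- shoulder_ring: Fixed dark ring under the locking ring, 64 mm diameter, heights 61 to 74 mm above the head's underside, with the fixed index: a steel block 4 mm wide at its front (-x), 29 to 35 mm from the axis, up to height 77. The gripper must not touch either. Origin and axes as the head's.
- upper_collar: Fixed dark slotted collar above the locking ring, 46 mm diameter, heights 88 to 96 mm, with an inner sleeve of 40 mm diameter below it. The gripper must not touch it. Origin and axes as the head's.
- lock_ring (a joint): Angle (rad) of the slim knurled steel locking ring: 54 mm diameter, heights 75 to 87 mm above the head's underside; turns on the head's axis with light friction (0.08 N m), stays where left. 0 = tab over the index (locked, its inner claw over the cell's key); starts at -1.9 to -1.0, grows counterclockwise seen from above; stops at -2.2 and 0.4, none at 0.
- ring_tab (a point): Outer end of the ring's tab: a steel block 6 mm wide, 7 mm high (heights 79 to 86 mm) that sticks out radially to 34.5 mm from the axis; moves with the ring.
- seat (a point): Centre of the bore's floor, 66 mm above the head's underside, where the cell's origin comes to lie; axes as the head's.
- filter_cell: Loose cell, 58 mm high, about 80 g, upright on the worktop. Origin: centre of underside; z up. Round body 29 mm diameter to height 30, nose tapered to 24 in the lowest 4 mm; one key at -x, 7 mm wide, heights 8.5 to 14, reaching 22 mm from the axis; on top a grip bar 28 (x) by 14 (y) mm, heights 34 to 58. Home: origin at point seat, key (-x) in the head's slot (-x), 2 mm spare each side.
- jar_tall: Screw-cap sample jar, 68 mm diameter, 100 mm high, standing close behind the head. Origin: centre of its underside.
- jar_small: Screw-cap sample jar, 54 mm diameter, 75 mm high, standing close to the cell on its +x side. Origin: centre of its underside.
- weight: Slotted steel load weight, 46 mm diameter, 28 mm high, near the front edge between head and cell. Origin: centre of its underside.
There are look-alikes about, which are no part of the job. What is shaped like the filter_cell but purple or red is not meant.

How it is judged:
On the way:
1. the cell has dropped fully home in its keyed seat while the locking ring is still open (horizontal distance between filter_cell and seat below 0.003 m and z of filter_cell in the frame of seat below 0.003 m and value of joint lock_ring below -0.8 rad), for 0.2 s.
At the end, for the whole second after the job is handed in: The locking ring's tab stands over the index within 0.1 rad; the cell is fully home (within 3 mm of the seat in height and 3 mm sideways), upright and at rest (value of joint lock_ring between -0.1 and 0.1 rad and horizontal distance between filter_cell and seat below 0.003 m and z of filter_cell in the frame of seat below 0.003 m and angle between filter_cell's own z axis and vertical below 0.1 rad and linear speed of filter_cell below 0.02 m/s); the robot touches nothing.
It fails at once if the gripper touches the upper collar (over 1 N) (contact force between any of the fingers, the arm and upper_collar above 1 N).
It fails at once if the gripper touches the shoulder ring or its index (over 1 N) (contact force between any of the fingers, the arm and shoulder_ring above 1 N).
It fails at once if the cell is forced against the head (over 40 N) (contact force between filter_cell and measuring_head above 40 N).
It fails at once if a jar or the weight is moved by more than 15 mm or tipped (distance of any of jar_tall, jar_small, weight from where it was at the start of the episode above 0.015 m or angle between any of jar_tall, jar_small's own z axis and vertical above 0.3 rad).
It also fails if it takes over 64 s, if anything falls off the work surface, if the arm or the gripper's body presses on something with over 40 N, if the wrist force passes 120 N, or if a joint passes its speed limit or range.

## Working session

There is one attempt and no reset: what is moved stays moved. The work goes in short steps, each a Python script; the robot and the scene stay as the last script left them, time stands still between calls to the robot, and variables do not carry over. Pictures are saved under pics/ and viewed, and the job is handed in when it is done.

```bash
ls; mkdir -p pics; python3 - <<'E'
from rig import *
import cv2
for n in ["scene","side","wrist"]:
    im=grab_frame(n); cv2.imwrite(f"pics/a_{n}.png",im[:,:,::-1])
    m=camera_model(n); print(n,{k:(v if not hasattr(v,'tolist') else v.tolist()) for k,v in m.items()})
    for t in ["measuring_head","filter_cell","jar_small","jar_tall","weight","lock_ring"]:
        print(t,[(round(d['p'],2),[int(x) for x in d['rect']]) for d in look_for(t,n)])
    for t in ["filter_cell","ring_tab","seat","measuring_head"]:
        print('lm',t,[(round(d['p'],2),[round(float(x),1) for x in d['at']]) for d in landmark_of(t,n)])
print(state(),grasp_offset)
E
```

```text
pics
scene {'fx': 370.04552948511883, 'fy': 370.04552948511883, 'cx': 321.6162598928092, 'cy': 195.52209387197396, 'eye': [-0.06838051131564749, 0.4855892945330245, 0.5507216073394958], 'rotation': [0.19362266710401743, -0.37653195576754916, 0.7951356200089581, -0.43415814499138544]}
measuring_head [(0.77, [387, 179, 45, 48]), (0.53, [341, 221, 20, 18])]
filter_cell [(0.87, [214, 250, 14, 31]), (0.83, [238, 227, 14, 25]), (0.68, [276, 231, 13, 22]), (0.62, [246, 260, 16, 29])]
jar_small [(0.78, [270, 210, 20, 34])]
jar_tall [(0.74, [362, 163, 25, 44]), (0.66, [392, 162, 14, 8])]
weight [(0.57, [342, 223, 21, 17])]
lock_ring [(0.42, [390, 168, 22, 7])]
lm filter_cell [(0.88, [215.6, 261.5]), (0.73, [245.8, 269.4]), (0.69, [275.2, 242.5]), (0.58, [240.8, 238.5]), (0.49, [384.8, 192.0])]
lm ring_tab [(0.61, [380.0, 166.9])]
lm seat [(0.9, [390.7, 170.3]), (0.47, [341.5, 228.3]), (0.46, [274.2, 222.8])]
lm measuring_head [(0.59, [388.1, 191.2])]
side {'fx': 485.3989242606091, 'fy': 485.3989242606091, 'cx': 316.7115951515835, 'cy': 203.6731583108563, 'eye': [0.2584410960002811, 0.92396193
[... 1381 characters left out ...]
 1.65, 'qpos': array([ 1.18946952e+00,  2.06603180e-01,  1.54154093e+00, -1.27757394e-05,
        1.39349340e+00, -1.50498203e-01]), 'joint_velocities': array([ 2.03782223e-04, -5.97558603e-04,  3.74079674e-04,  2.41171707e-03,
       -2.46700217e-05, -3.81603666e-04]), 'effort': array([-7.02796442e-04, -3.70873833e+01, -2.81752199e+01,  6.97874674e-02,
        2.76139862e-02, -2.00218108e-05]), 'ee_pos': array([0.13155841, 0.55972914, 0.20542542]), 'tool_rot': array([ 1.65920471e-05,  7.83830988e-01,  6.20974220e-01, -1.63474664e-05]), 'force': array([-0.16650235,  0.48890829,  0.255585  ]), 'moment': array([-0.00124484, -0.00830934,  0.04023766]), 'finger_gap': 0.09422927754935032} -0.0188
```

```bash
python3 - <<'E'
import cv2
a=cv2.imread("pics/a_scene.png"); cv2.imwrite("pics/b_scene.png",cv2.resize(a[130:300,190:430],None,fx=3.3,fy=3.3,interpolation=cv2.INTER_CUBIC))
a=cv2.imread("pics/a_side.png"); cv2.imwrite("pics/b_side.png",cv2.resize(a[130:330,210:420],None,fx=3,fy=3,interpolation=cv2.INTER_CUBIC))
E
```

```text
(no output)
```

View pics/b_scene.png

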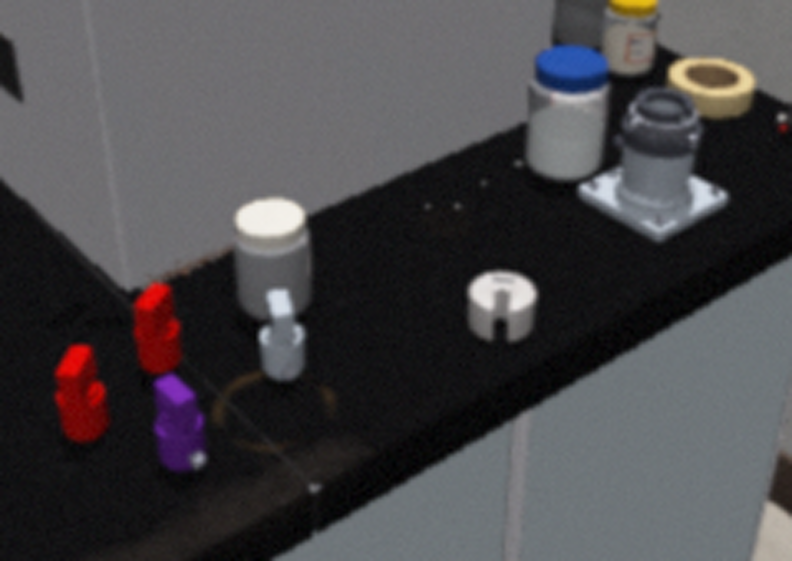

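View pics/b_side.png

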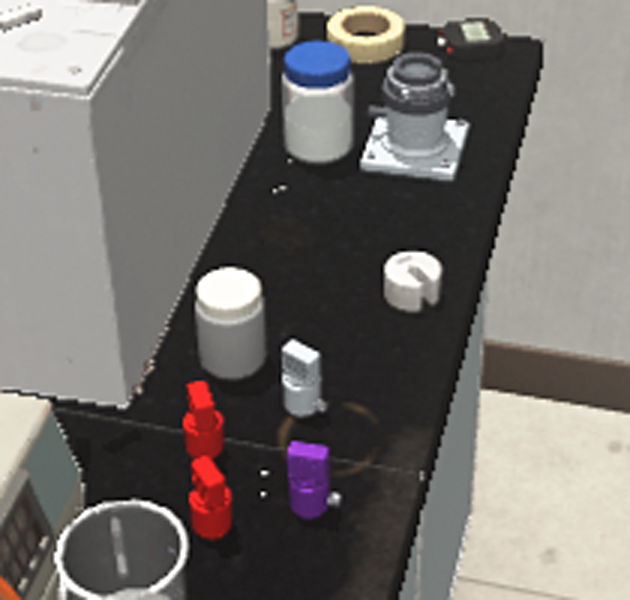

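View pics/a_scene.png

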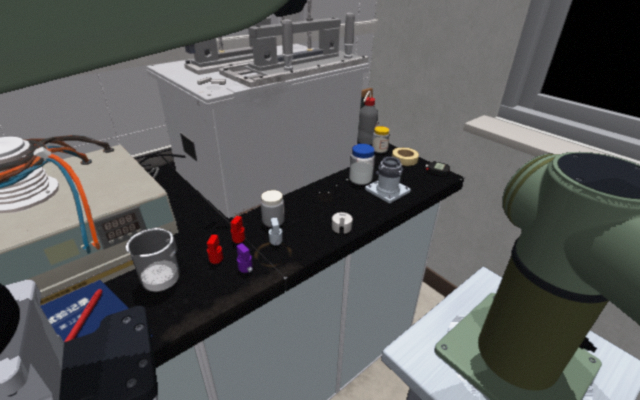

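```bash
cat > h.py <<'E'
from rig import *
import numpy as np, cv2
from scipy.spatial.transform import Rotation as R
from scipy.optimize import least_squares
def q2R(q): return R.from_quat([q[1],q[2],q[3],q[0]]).as_matrix()
def R2q(M):
    x,y,z,w=R.from_matrix(M).as_quat(); return np.array([w,x,y,z])
def campose(n,st=None):
    m=camera_model(n)
    if n!='wrist': 
        r=np.array(m['rotation']); return m,np.array(m['eye']),(q2R(r) if r.size==4 else r)
    st=st or state(); T=np.eye(4);T[:3,:3]=q2R(st['tool_rot']);T[:3,3]=st['ee_pos']
    T=T@np.array(m['mount']); return m,T[:3,3],T[:3,:3]
def ray(cp,n,uv):
    m,e,M=cp; a=(uv[0]-m['cx'])/m['fx'];b=(uv[1]-m['cy'])/m['fy']
    if n=='wrist':
        t=np.hypot(a,b); s=np.sin(t)/t if t>1e-9 else 1; d=np.array([a*s,b*s,np.cos(t)])
    else: d=np.array([a,b,1.])
    return e,M@d/np.linalg.norm(d)
def proj(cp,n,P):
    m,e,M=cp; p=(np.atleast_2d(P)-e)@M
    if n=='wrist':
        r=np.hypot(p[:,0],p[:,1]); t=np.arctan2(r,p[:,2]); k=t/np.maximum(r,1e-9)
        return np.c_[m['cx']+m['fx']*p[:,0]*k,m['cy']+m['fy']*p[:,1]*k]
    return np.c_[m['cx']+m['fx']*p[:,0]/p[:,2],m['cy']+m['fy']*p[:,1]/p[:,2]]
def onplane(cp,n,uv,z):
    e,d=ray(cp,n,uv); return e+d*(z-e[2])/d[2]
def tri(rs):
    A=np.zeros((3,3));b=np.zeros(3)
    for e,d in rs:
        P=np.eye(3)-np.outer(d,d);A+=P;b+=P@e
    return np.linalg.solve(A,b)
def down(yaw): # tool z down, tool x at angle yaw in world xy
    c,s=np.cos(yaw),np.sin(yaw)
    return R2q(np.array([[c,s,0],[s,-c,0],[0,0,-1.]]))
def snap(n,name,crop=None,f=1):
    st=state(); im=grab_frame(n); cv2.imwrite(f'pics/{name}_full.png',im[:,:,::-1])
    o=im[:,:,::-1]
    if crop: o=o[crop[1]:crop[3],crop[0]:crop[2]]
    cv2.imwrite(f'pics/{name}.png',cv2.resize(o,None,fx=f,fy=f,interpolation=cv2.INTER_CUBIC)); return st,im
E
python3 - <<'E'
from h import *
S=campose('scene');D=campose('side')
for n,s,d,z in [('cell',(275.2,242.5),(312.5,267.1),0),('seat',(390.7,170.3),(345.9,159.6),.066),('head',(388.1,191.2),(347.5,178.5),0),('tab',(380,166.9),(335,166),.082),('jsmall',(270,223),(287,253),0),('jtall',(362,181),(315,182),0),('wt',(342,229),(347,230),0)]:
    print(n,onplane(S,'scene',s,z).round(3),onplane(D,'side',d,z).round(3),tri([ray(S,'scene',s),ray(D,'side',d)]).round(3))
st=state();M=q2R(st['tool_rot']);print(M.round(3)); print(campose('wrist',st)[1:])
E
```

```text
cell [0.486 0.146 0.   ] [0.483 0.151 0.   ] [ 0.484  0.148 -0.   ]
seat [ 0.473 -0.221  0.066] [ 0.483 -0.22   0.066] [ 0.487 -0.24   0.053]
head [ 0.472 -0.221  0.   ] [ 0.478 -0.224  0.   ] [ 0.48  -0.232 -0.007]
tab [ 0.485 -0.19   0.082] [ 0.501 -0.156  0.082] [ 0.514 -0.221  0.049]
jsmall [0.554 0.115 0.   ] [0.554 0.119 0.   ] [ 0.556  0.114 -0.004]
jtall [ 0.556 -0.203  0.   ] [ 0.565 -0.185  0.   ] [ 0.576 -0.223 -0.022]
wt [ 0.427 -0.006  0.   ] [0.432 0.002 0.   ] [ 0.436 -0.014 -0.011]
[[ 0.229  0.973 -0.   ]
 [ 0.973 -0.229 -0.   ]
 [-0.     0.    -1.   ]]
(array([0.05507534, 0.57562453, 0.3845978 ]), array([[ 0.22799815,  0.9383861 ,  0.25970825],
       [ 0.97366055, -0.2201221 , -0.05942547],
       [ 0.00140349,  0.26641658, -0.96385696]]))
```

```bash
python3 - <<'E'
from h import *
movep([0.475,0.148,0.15],down(np.pi/2))
st,im=snap('wrist','c1',(160,50,480,350),2.4)
cp=campose('wrist',st)
print(st['clock'],st['ee_pos'],st['qpos'].round(2))
for t in ["filter_cell"]:
    for d in landmark_of(t,'wrist'): print(t,d['p'],d['at'],onplane(cp,'wrist',d['at'],0).round(4))
    for d in look_for(t,'wrist'): print(t,d['p'],d['rect'])
c=np.array([.484,.148,0]);print(proj(cp,'wrist',[c,c+[0,0,.058]]))
print(state()['clock'])
E
```

```text
3.6 [0.47495247 0.14870107 0.15015187] [ 0.13  0.1   1.79  0.    1.26 -1.44]
filter_cell 0.89 [401.2, 173.7] [0.4573 0.237  0.    ]
filter_cell 0.83 [425.5, 225.4] [0.5185 0.2717 0.    ]
filter_cell 0.72 [365.8, 252.8] [0.5521 0.2013 0.    ]
filter_cell 0.95 [315.2, 208.2, 31.1, 45.5]
filter_cell 0.91 [438.9, 236.3, 40.9, 41.1]
filter_cell 0.86 [408.6, 176.6, 34.3, 46.5]
filter_cell 0.58 [368.8, 263.0, 32.6, 45.6]
filter_cell 0.48 [276.6, 276.2, 57.8, 70.9]
[[320.69717986 196.90167324]
 [320.92168111 213.1136171 ]]
3.75
```

View pics/c1.png

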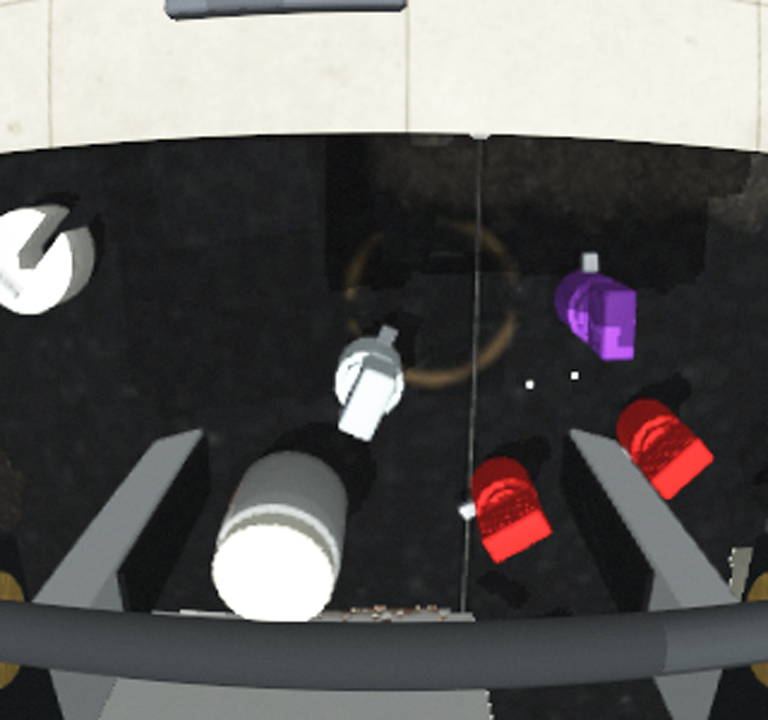

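```bash
python3 - <<'E'
import cv2
a=cv2.imread("pics/c1_full.png"); cv2.imwrite("pics/c1z.png",cv2.resize(a[170:245,285:345],None,fx=8,fy=8,interpolation=cv2.INTER_CUBIC))
E
```

```text
(no output)
```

View pics/c1z.png

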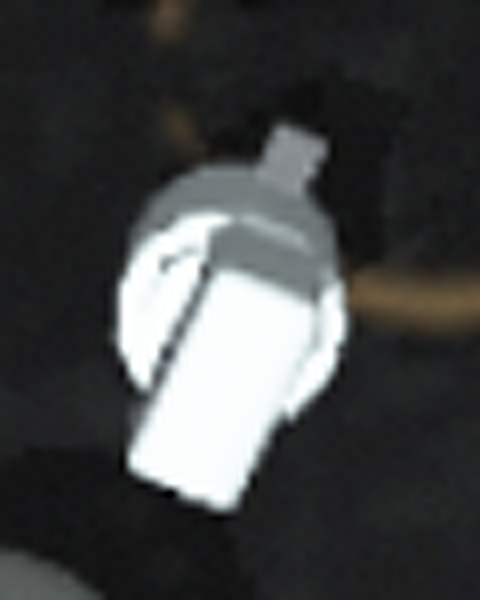

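```bash
python3 - <<'E'
from h import *
cp=campose('wrist')
px=np.array([(222,268),(322,302),(232,512),(130,468),(283,125),(328,150)])/8.+[285-.44,170-.44]
# -x end is up in picture; image right=+y ; cell y: for yaw ~0 -> right
mod=np.array([(-.014,-.007,.058),(-.014,.007,.058),(.014,.007,.058),(.014,-.007,.058),(-.022,-.0035,.014),(-.022,.0035,.014)])
def P(p): 
    c,s=np.cos(p[2]),np.sin(p[2]); return mod@np.array([[c,s,0],[-s,c,0],[0,0,1]])+[p[0],p[1],0]
r=least_squares(lambda p:(proj(cp,'wrist',P(p))-px).ravel(),[.484,.148,-.3])
print(r.x,np.degrees(r.x[2]),r.fun.reshape(-1,2).round(2))
E
```

```text
[ 0.48901595  0.14070595 -0.41930354] -24.024323371997067 [[-0.17 -0.98]
 [ 1.32  0.78]
 [ 0.24  0.48]
 [-0.69  0.27]
 [-0.65 -0.04]
 [-0.16 -0.5 ]]
```

```bash
python3 - <<'E'
from h import *
x,y,a=0.4890,0.1407,-0.419
q=down(np.pi/2+a)
grip(0.045,20)
movep([x,y,0.10],q)
print(line_to([x,y,0.034],velocity=0.08,threshold=8))
print(state()['ee_pos'],state()['clock'])
grip(0.0,20); s=state();print(s['finger_gap'],s['force'],s['clock'])
snap('wrist','d1',(160,50,480,350),2.4)
line_to([x,y,0.20],velocity=0.15)
s,_=snap('wrist','d2',(160,50,480,350),2.4);print(s['finger_gap'],s['force'],s['clock'])
E
```

```text
False
[0.4895778  0.1407587  0.03445621] 6.0833
0.013694283009765851 [-0.08609948  1.857532    3.34903418] 6.6667
0.014098893304272546 [ 0.28544574 -0.4210552  -1.47594508] 7.975
```

View pics/d2.png

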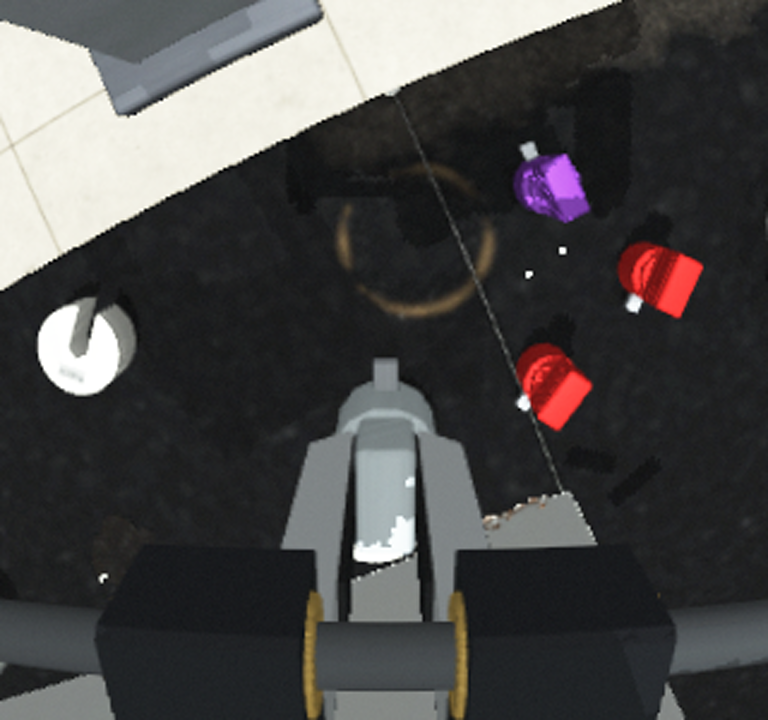

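```bash
python3 - <<'E'
from h import *
D=campose('side');print(onplane(D,'side',(252,263),0),onplane(D,'side',(298,167),0))
movep([0.52,-0.15,0.20],down(np.radians(115)))
st,im=snap('wrist','e1',(160,0,480,240),2.4)
cp=campose('wrist',st)
print(st['clock'],st['ee_pos'],st['qpos'].round(2),st['finger_gap'])
for t,z in [("seat",.066),('measuring_head',0),('ring_tab',.0825),('jar_tall',0),('weight',0)]:
    for d in landmark_of(t,'wrist'): print(t,round(d['p'],2),d['at'],onplane(cp,'wrist',d['at'],z).round(4))
print(state()['clock'])
E
```

```text
[0.62393382 0.17146037 0.        ] [ 0.63545464 -0.24925454  0.        ]
9.2917 [ 0.51985731 -0.14934306  0.19959814] [-0.44  0.14  1.63  0.    1.37 -2.45] 0.01384875024045541
seat 0.9 [273.7, 128.5] [ 0.4789 -0.221   0.066 ]
measuring_head 0.58 [282.5, 124.7] [ 0.4766 -0.2207  0.    ]
ring_tab 0.4 [442.1, 164.3] [ 0.4361 -0.0522  0.0825]
jar_tall 0.76 [257.4, 193.4] [ 0.5694 -0.2154 -0.    ]
weight 0.68 [442.2, 169.1] [ 0.438  -0.0121  0.    ]
weight 0.16 [282.6, 121.8] [ 0.4733 -0.2221  0.    ]
9.5917
```

View pics/e1.png

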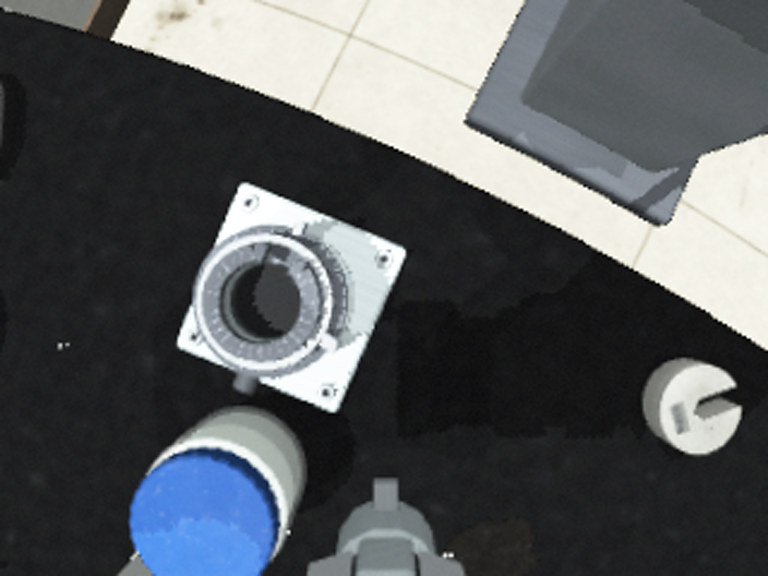

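```bash
python3 - <<'E'
import cv2
a=cv2.imread("pics/e1_full.png"); cv2.imwrite("pics/e1z.png",cv2.resize(a[70:175,228:335],None,fx=7,fy=5.7*7/5.7*0.8,interpolation=cv2.INTER_CUBIC) if 0 else cv2.resize(a[72:172,230:332],None,fx=6,fy=6,interpolation=cv2.INTER_CUBIC))
E
```

```text
(no output)
```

View pics/e1z.png

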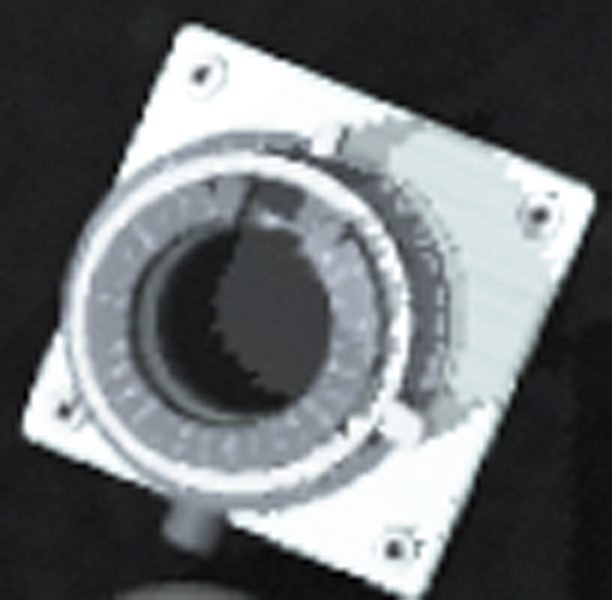

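```bash
cat > fit.py <<'E'
from h import *
def rz(a): c,s=np.cos(a),np.sin(a); return np.array([[c,-s,0],[s,c,0],[0,0,1.]])
def fith(cp,px,mod,x0):
    P=lambda p: mod@rz(p[2]).T+[p[0],p[1],0]
    r=least_squares(lambda p:(proj(cp,'wrist',P(p))-px).ravel(),x0); return r.x,r.fun.reshape(-1,2).round(2)
def circ(r,z,n=120):
    t=np.linspace(0,2*np.pi,n); return np.c_[r*np.cos(t),r*np.sin(t),0*t+z]
E
python3 - <<'E'
from fit import *
cp=campose('wrist')
px=np.array([(185,25),(595,195),(415,600),(22,435)])/6.+[230-.42,72-.42]
mod=np.array([(-.045,-.045,.012),(-.045,.045,.012),(.045,.045,.012),(.045,-.045,.012)])
x,f=fith(cp,px,mod,[.477,-.222,0]);print(x,np.degrees(x[2]),f)
im=cv2.imread('pics/e1_full.png')
o=cv2.resize(im[72:172,230:332],None,fx=6,fy=6,interpolation=cv2.INTER_CUBIC)
def dr(P,c):
    u=((proj(cp,'wrist',P@rz(x[2]).T+[x[0],x[1],0])-[230-.42,72-.42])*6).astype(np.int32)
    cv2.polylines(o,[u.reshape(-1,1,2)],False,c,1)
dr(circ(.016,.096),(0,255,0));dr(circ(.023,.096),(0,255,0));dr(circ(.027,.087),(0,0,255));dr(circ(.032,.074),(255,0,0))
dr(np.array([(-.029,-.002,.077),(-.035,-.002,.077),(-.035,.002,.077),(-.029,.002,.077)]),(0,255,255))
th=-1.6
for th in (-1.4,-1.6,-1.8):
  t=np.array([(-.027,-.003,.086),(-.0345,-.003,.086),(-.0345,.003,.086),(-.027,.003,.086)])@rz(th).T
  dr(t,(255,0,255))
cv2.imwrite('pics/e1o.png',o)
E
```

```text
[ 0.47658589 -0.22360212  0.0238805 ] 1.3682517618578423 [[-0.6  -0.76]
 [ 1.09 -0.31]
 [ 0.74  1.05]
 [-1.37  0.08]]
```

View pics/e1o.png

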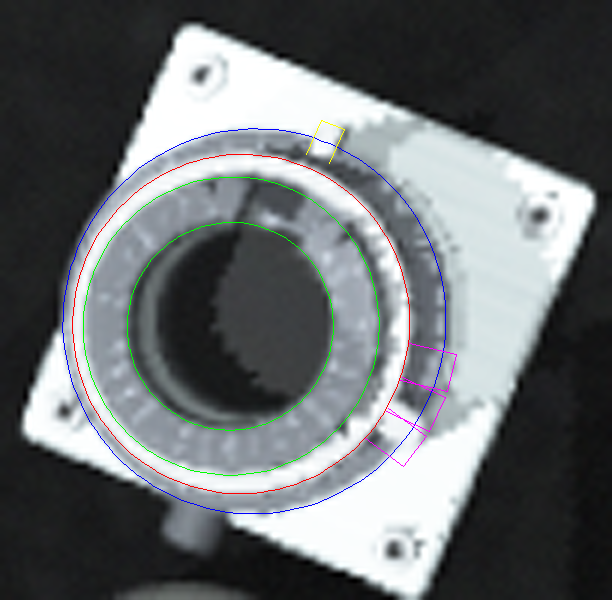

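```bash
python3 - <<'E'
import cv2
a=cv2.imread("pics/d2_full.png"); cv2.imwrite("pics/d2z.png",cv2.resize(a[190:260,290:355],None,fx=9,fy=8,interpolation=cv2.INTER_CUBIC))
E
```

```text
(no output)
```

View pics/d2z.png

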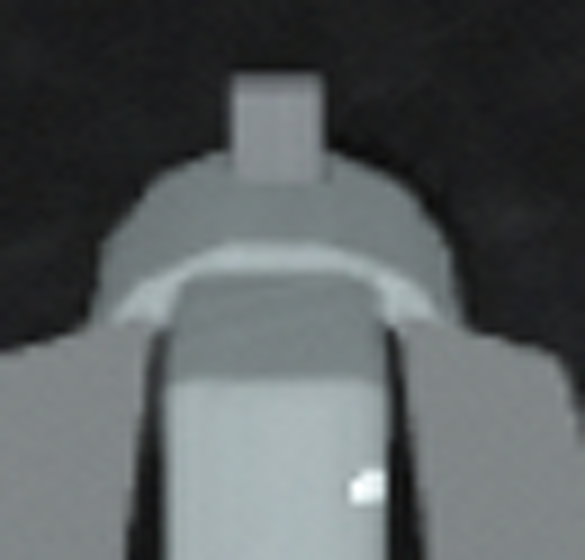

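```bash
python3 - <<'E'
from h import *
m=camera_model('wrist');T=np.array(m['mount']);cp=(m,T[:3,3],T[:3,:3])
px=np.array([(232,74),(322,74),(232,90),(322,90),(166,380),(385,380)])/[9.,8.]+[290-.44,190-.44]
mod=np.array([(-.022,-.0035,.0085),(-.022,.0035,.0085),(-.022,-.0035,.014),(-.022,.0035,.014),(-.014,-.007,.058),(-.014,.007,.058)])
def P(p):
    x=mod[:,0]*np.cos(p[2])-mod[:,1]*np.sin(p[2])+p[0]; y=mod[:,0]*np.sin(p[2])+mod[:,1]*np.cos(p[2])+p[1]
    return np.c_[y,x,p[3]-mod[:,2]]
r=least_squares(lambda p:(proj(cp,'wrist',P(p))-px).ravel(),[0,0,0,.034]);print(r.x,r.fun.reshape(-1,2).round(2))
r=least_squares(lambda p:(proj(cp,'wrist',P([*p,.0345]))-px).ravel(),[0,0,0]);print(r.x,r.fun.reshape(-1,2).round(2))
E
```

```text
[-0.00074034 -0.00120374 -0.00950785  0.03607565] [[-0.14  0.03]
 [-0.03  0.12]
 [-0.25  0.18]
 [ 0.12  0.27]
 [-0.49 -0.35]
 [ 0.73 -0.13]]
[-0.00126428 -0.00120963 -0.00961921] [[-0.18 -0.1 ]
 [ 0.01 -0.01]
 [-0.29  0.06]
 [ 0.16  0.16]
 [-0.62 -0.15]
 [ 0.85  0.08]]
```

```bash
python3 - <<'E'
from h import *
movep([0.54,-0.2225,0.185],down(np.pi/2+.024))
st,im=snap('wrist','f1',(265,70,375,250),1)
print(st['clock'],st['ee_pos'])
o=cv2.resize(im[60:170,260:380,::-1],None,fx=6,fy=5.4 and 6,interpolation=cv2.INTER_CUBIC)[:600]
cv2.imwrite('pics/f1z.png',o)
E
```

```text
10.0 [ 0.5398236  -0.22285512  0.18441413]
```

View pics/f1z.png

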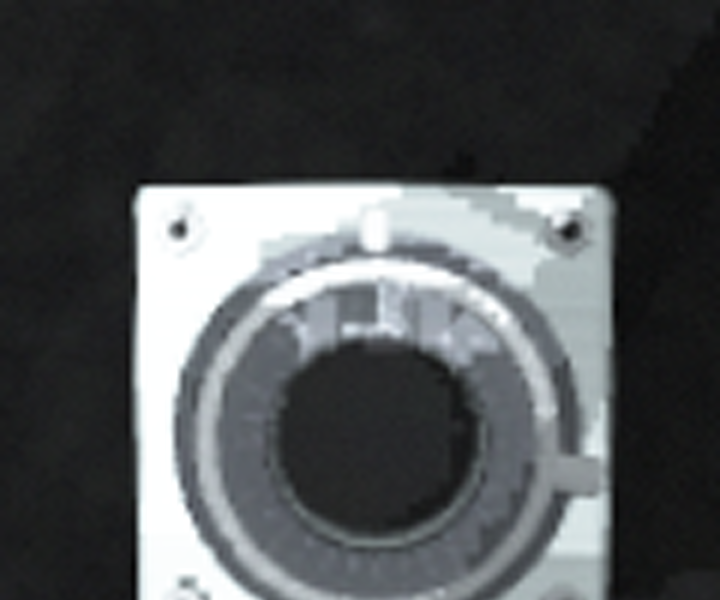

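```bash
python3 - <<'E'
from fit import *
st=state();cp=campose('wrist',st)
px=lambda u,v:np.array([u,v])/6.+[260-.42,60-.42]
c=onplane(cp,'wrist',px(377,439),.096);print('bore',c)
print('ring/plate',onplane(cp,'wrist',px(375,186),.012),onplane(cp,'wrist',px(375,210),.077))
a=onplane(cp,'wrist',px(138,186),.012);b=onplane(cp,'wrist',px(612,186),.012);print(a,b,np.linalg.norm(b-a),np.degrees(np.arctan2(-(b-a)[0],(b-a)[1])))
im=cv2.imread('pics/f1_full.png');o=cv2.resize(im[60:170,260:380],None,fx=6,fy=6,interpolation=cv2.INTER_CUBIC)[:650]
x=[c[0],c[1],.024]
def dr(P,col):
    u=((proj(cp,'wrist',P@rz(x[2]).T+[x[0],x[1],0])-[260-.42,60-.42])*6).astype(np.int32)
    cv2.polylines(o,[u.reshape(-1,1,2)],False,col,1)
dr(circ(.016,.096),(0,255,0));dr(circ(.023,.096),(0,255,0));dr(circ(.027,.087),(0,0,255));dr(circ(.032,.074),(255,0,0))
for th in (-1.65,-1.7,-1.75):
  dr(np.array([(-.027,-.003,.086),(-.0345,-.003,.086),(-.0345,.003,.086),(-.027,.003,.086)])@rz(th).T,(255,0,255))
dr(np.array([(.045,-.045,.012),(-.045,-.045,.012),(-.045,.045,.012),(.045,.045,.012)]),(0,255,255))
cv2.imwrite('pics/f1o.png',o[:600])
E
```

```text
bore [ 0.47536006 -0.22310194  0.096     ]
ring/plate [ 0.43174432 -0.22378944  0.012     ] [ 0.44095415 -0.22412005  0.077     ]
[ 0.43228559 -0.26809334  0.012     ] [ 0.42986721 -0.17942237  0.012     ] 0.08870394907787583 1.562281155921889
```

View pics/f1o.png

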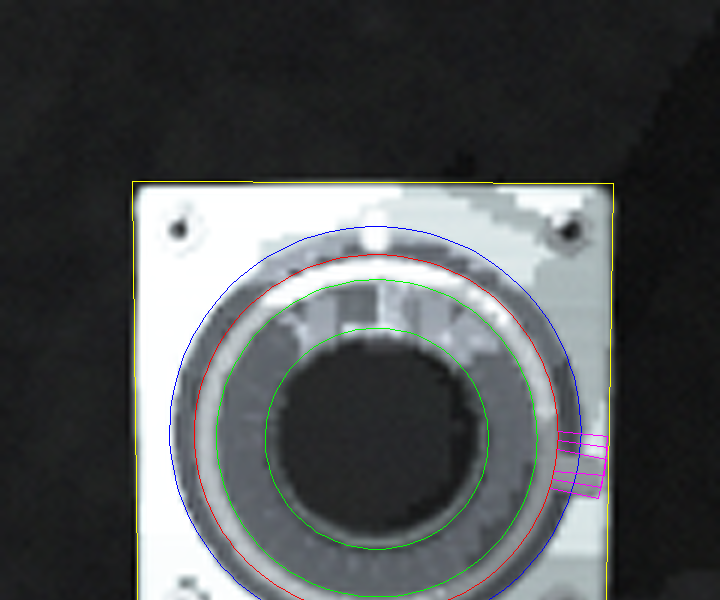

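```bash
python3 - <<'E'
from h import *
q=down(np.pi/2+.026)
line_to([.4766,-.2221,.160],rot=q,velocity=.1)
sleep(.2)
f0=state()['force'];print(f0)
r=line_to([.4766,-.2221,.103],velocity=.03,threshold=5)
s=state();print(r,s['ee_pos'],s['force']-f0,s['moment'],s['clock'],s['finger_gap'])
E
```

```text
[ 0.06425946 -0.78412701 -1.34456205]
False [ 0.47672058 -0.22221826  0.10320128] [-0.30425261  0.61188831  0.64406154] [0.00679016 0.02007753 0.02577007] 13.1333 0.013691562662017182
```

```bash
python3 - <<'E'
from h import *
f0=state()['force']
r=line_to([.4766,-.2221,.1],velocity=.015,threshold=4)
s=state();print(r,s['ee_pos'],s['force']-f0,s['clock'],s['finger_gap'])
grip(0.028)
s=state();print(s['force'],s['clock'],s['finger_gap'])
line_to([.4766,-.2221,.15],velocity=.12)
line_to([.54,-.2221,.185],velocity=.2)
st,im=snap('wrist','g1',(265,70,375,250),1)
cv2.imwrite('pics/g1z.png',cv2.resize(im[60:170,260:380,::-1],None,fx=5.4,fy=5.4,interpolation=cv2.INTER_CUBIC))
st,im=snap('scene','g2',(340,130,440,215),6)
print(state()['clock'])
E
```

```text
True [ 0.47693747 -0.22229203  0.10060433] [-0.38384234 -0.42797789  5.68172726] 13.3917 0.01389101391780474
[-0.91896055 -0.56400145 -0.26789611] 13.8417 0.027751889226166285
15.0167
```

View pics/g1z.png

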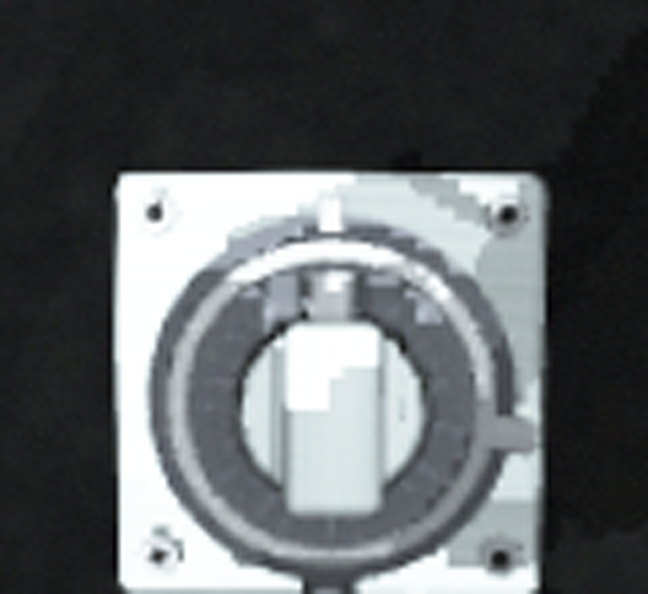

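View pics/g2.png

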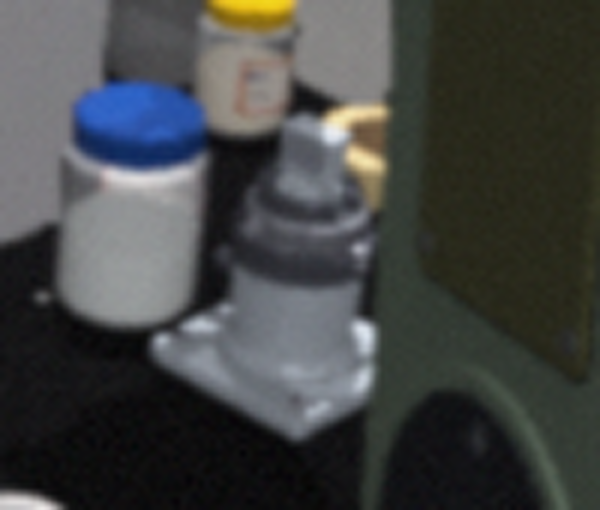

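```bash
cat > cfg.py <<'E'
from fit import *
H=np.array([.4762,-.2222]);Y=.026
def pose(th,r,z):
    ph=np.pi+Y+th
    return [H[0]+r*np.cos(ph),H[1]+r*np.sin(ph),z],down(ph-np.pi/2)
E
python3 - <<'E'
from cfg import *
grip(0.026,8)
movep(*pose(-1.72,.038,.17))
line_to(pose(-1.72,.038,.125)[0],velocity=.15)
st,im=snap('wrist','i1',(220,150,420,330),3)
print(st['clock'],st['ee_pos'],st['qpos'].round(2),st['finger_gap'])
E
```

```text
17.25 [ 0.48074535 -0.18444104  0.12479861] [-0.53  0.16  1.77 -0.    1.21 -0.41] 0.02613803123181042
```

View pics/i1.png

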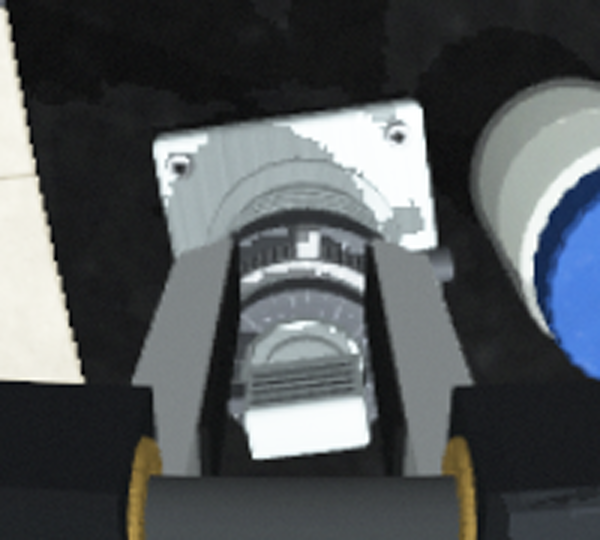

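```bash
python3 - <<'E'
from cfg import *
cp=campose('wrist');im=cv2.imread('pics/i1_full.png')
X0,Y0,k=280,205,8
o=cv2.resize(im[Y0:Y0+75,X0:X0+85],None,fx=k,fy=k,interpolation=cv2.INTER_CUBIC)
def dr(P,col):
    u=((proj(cp,'wrist',P@rz(Y).T+[H[0],H[1],0])-[X0-.44,Y0-.44])*k).astype(np.int32)
    cv2.polylines(o,[u.reshape(-1,1,2)],False,col,1)
dr(circ(.023,.096),(0,255,0));dr(circ(.027,.087),(0,0,255));dr(circ(.032,.074),(255,0,0));dr(circ(.0145,.096),(255,255,0))
dr(np.array([(-.027,-.003,.086),(-.0345,-.003,.086),(-.0345,.003,.086),(-.027,.003,.086),(-.027,-.003,.086)])@rz(-1.72).T,(255,0,255))
cv2.imwrite('pics/i1o.png',o)
E
```

View pics/i1o.png

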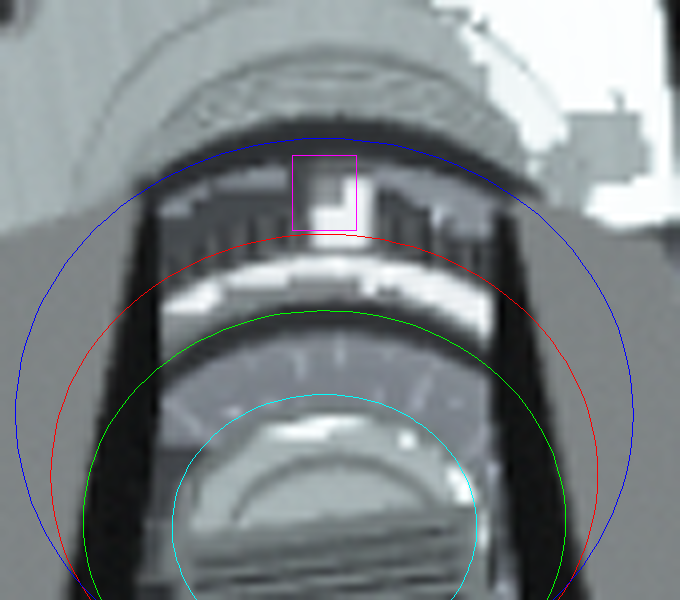

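```bash
sed -i 's/^H=.*;/H=np.array([.4752,-.2227]);/' cfg.py; python3 - <<'E'
from cfg import *
p,q=pose(-1.77,.0375,.1)
line_to(p,rot=q,velocity=.08)
p,q=pose(-1.77,.0375,.0808)
r=line_to(p,rot=q,velocity=.04,threshold=3)
s=state();print(r,s['ee_pos'],s['force'],s['clock'])
grip(0.010)
s=state();print(s['force'],s['clock'],s['finger_gap'])
st,im=snap('wrist','j1',(260,180,380,280),5)
E
```

```text
False [ 0.48159712 -0.18572226  0.08062882] [-0.18357777  0.28459493  0.01420637] 18.4
[-0.50234592 -0.15194335 -0.09199489] 18.875 0.009887565347878558
```

View pics/j1.png

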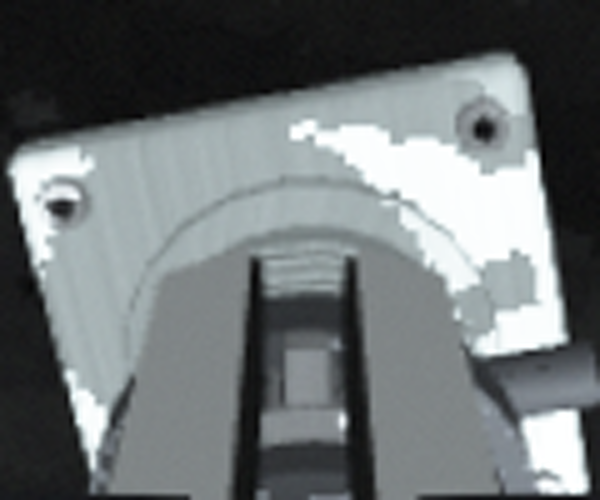

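```bash
python3 - <<'E'
from cfg import *
for th in np.linspace(-1.77,0,13)[1:]:
    p,q=pose(th,.0375,.0808)
    r=line_to(p,rot=q,velocity=.04,threshold=15)
    s=state();print(round(th,2),r,s['force'].round(1),round(s['clock'],2))
    if r: break
st,im=snap('wrist','k1',(260,180,380,280),5)
print(s['ee_pos'],p)
E
```

```text
-1.62 False [ 1.9 -0.7 -0.1] 19.23
-1.48 False [ 2.6 -1.1  0.8] 19.52
-1.33 False [ 2.  -1.   0.6] 19.82
-1.18 False [1.8 0.4 0.4] 20.12
-1.03 False [2.1 0.9 2.5] 20.43
-0.88 False [ 1.2 -0.  -0.1] 20.73
-0.74 False [ 1.2 -0.2  0. ] 21.02
-0.59 False [1.2 0.8 0.6] 21.32
-0.44 False [ 1.7  0.8 -0.7] 21.62
-0.3 False [ 1.9  1.1 -0.3] 21.93
-0.15 False [0.8 0.8 0.2] 22.23
0.0 False [1.  1.8 0.2] 22.52
[ 0.43741788 -0.22342227  0.08064567] [np.float64(0.4377126742859911), np.float64(-0.22367489015371286), 0.0808]
```

View pics/k1.png

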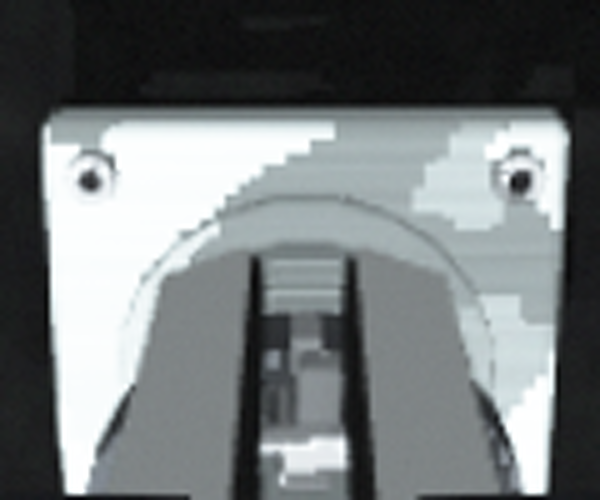

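```bash
python3 - <<'E'
from cfg import *
grip(0.0,6)
s=state();print(s['finger_gap'],s['force'],s['clock'])
st,im=snap('wrist','l1',(260,180,380,280),5)
grip(0.026)
p,q=pose(0,.0375,.13)
line_to(p,velocity=.1)
st,im=snap('wrist','l2');cv2.imwrite('pics/l2.png',cv2.resize(im[200:275,280:365,::-1],None,fx=8,fy=8,interpolation=cv2.INTER_CUBIC))
s=state();print(s['finger_gap'],s['force'],s['clock'])
E
```

```text
0.005294279111019793 [0.07167558 1.63525145 0.12738618] 22.825
0.025912164241306487 [0.39772491 0.18299478 0.27554202] 24.1
```

View pics/l1.png

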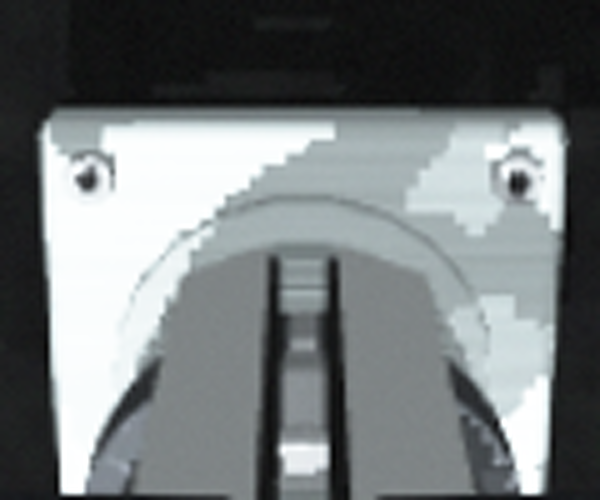

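View pics/l2.png

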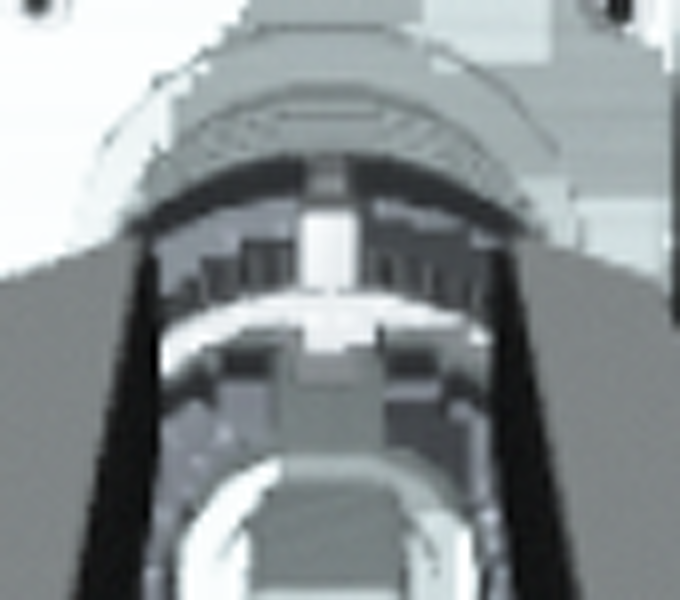

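```bash
python3 - <<'E'
from cfg import *
line_to([.437,-.2237,.22],velocity=.2)
st,im=snap('wrist','m1',(220,130,420,330),3)
snap('side','m2',(200,100,420,330),2.5)
for t,z in [('jar_tall',0),('jar_small',0),('weight',0)]:
    print(t,[(round(d['p'],2),[int(v) for v in d['rect']]) for d in look_for(t,'side')])
print(state()['clock'])
E
```

```text
jar_tall [(0.55, [316, 163, 21, 38]), (0.3, [347, 169, 38, 37])]
jar_small [(0.78, [287, 239, 24, 35])]
weight [(0.85, [351, 222, 20, 20])]
24.95
```

View pics/m1.png

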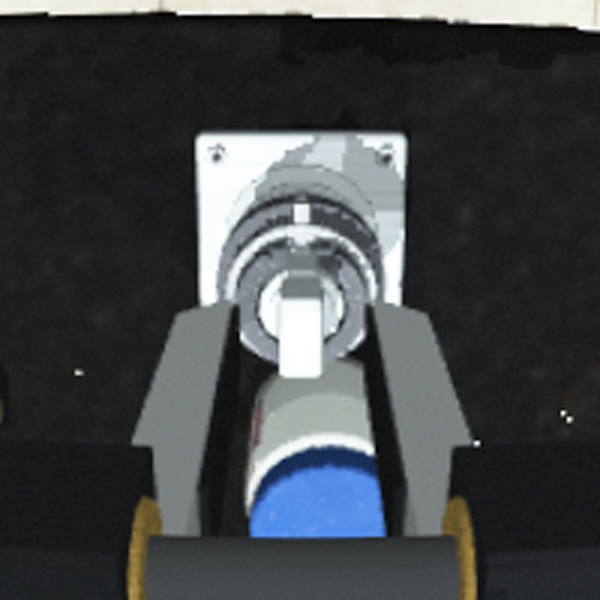

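View pics/m2.png

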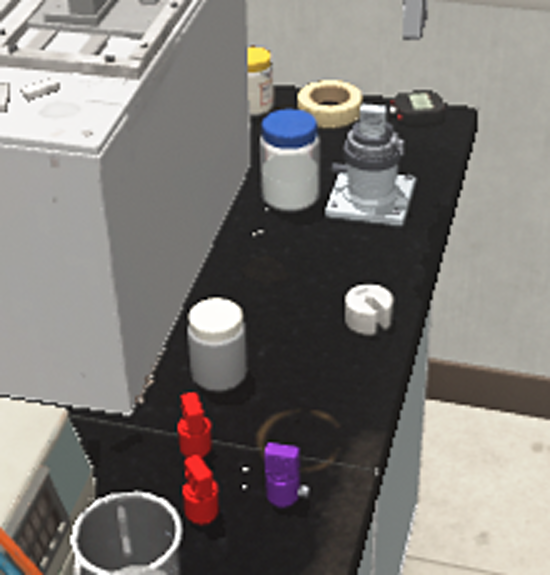

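Everything is in place: the tab (crop 302,212) lines up with the index, the cell stands upright in the head, and the jars and the weight haven't moved. I'm handing it in.

```bash
python3 -c "
from rig import *
print(finish_job())"
```

```text
the job is handed in; nothing more can be done
None
```

The job is done and handed in at about 25 s of the 64 s allowed; the system gave no verdict.

- **Cell:** I picked the silver filter cell, not the purple or red look-alikes. I turned it to line its key up with the slot and lowered it into the bore. Nothing resisted until it touched the floor with about 6 N, at the height expected for fully home, while the ring was still open at about -1.7 rad.
- **Ring:** I held the tab loosely between the fingers and turned the ring counterclockwise, then closed lightly to centre the tab over the index and let go. The turn took only about 2–3 N.
- **Last checks:** The close-up after release shows the tab over the index to within about 0.3 mm, roughly 0.01 rad. The cell stands upright with its key under the ring's claw. The gripper is clear of everything, and the jars and weight look unmoved in the side view.
- **Disagreements:** The wrist camera was 1–2 mm off from where the gripper's own position put the head. I corrected for that before turning the ring. The network's first side-view box for the weight was wrong, landing on the head, so I compared the weight's position by eye. I could not read contact forces on the two dark rings directly; the tool force stayed under 4 N while turning the ring.

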